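# Lower the bottle on the wind-up infusion stand past its pawl

### The arm

A 6-joint arm with a two-finger parallel gripper is mounted at the origin on a cart in front of the work surface, level with it; the furniture and walls round the work are solid. World frame = base frame: x ahead of the robot, y to its left, z up, the work surface at z = 0. Lengths are in mm, angles in rad, forces in N, time in s.
With the tool pointing down it reaches from about 300 to 850 mm from the base axis. Payload 4.2 kg.
Tool frame: the origin (TCP) lies at the very end of the fingers, on their centre line; the grasp point (between the pads) lies 19 mm behind it (r.tcp_to_grasp is the distance from the TCP to the grasp point, in mm); z points along the fingers, y is the line along which they close (so a half turn about z gives the same grasp; the last joint's range is limited). The gripper opens to 91 mm and grips with 3 to 60 N. Pads are 32 mm wide; open, the fingers measure 118 mm over their backs; the gripper's body (76 mm by 178 mm) begins 60 mm behind the grasp point.
Start: joints at [1.233, 0.32, 1.565, -0, 1.257, -0.02], TCP at [179.677, 546.223, 213.976] pointing down, gripper open.
Joint ranges: [-3.11, 3.11], [-0.84, 2.01], [0.21, 2.61], [-1.34, 4.49], [0.05, 2.63], [-2.56, 2.56]. Speed limits (rad/s): [2.57, 2.57, 3.14, 3.14, 3.14, 3.14].

### API

Orientations are given as a 3x3 rotation matrix whose columns are the frame's x, y, z axes.
In Python, from cell import r gives the robot as it stands. The module is installed in compiled form; this text tells all that it offers.
- The arm moves only by the tool play_rows, never from a script. Its argument "steps" is a list of rows, each an object of numbers: "tx", "ty", "tz": the shift along the tool's x, y, z normalised to -1 to 1, where 1 is 400 mm; "turn": the turn about the tool's z normalised to -1 to 1, where 1 is 90 degrees. A call has 1 to 20 rows; each row shifts and turns the commanded pose from where the row before left it, along the tool's axes as they then stand; what a row does not reach is not made up. A row lasts 1/8 s, in which the tool goes at most 62.5 mm and 10.7 degrees, less where a joint would pass 70% of its speed; a pose out of reach is approached as far as the arm can. A call with a number of a shift or a turn outside -1 to 1 is refused whole. A call with a gripper value outside its range is refused whole. "jaw" is the opening, from 0 (shut) to 1 (fully open), set as the call begins (left out, the last holds). The fingers move at their own pace and stop on an object; "grip_force" is the grip in N (left out, the last holds). Time passes only in rows, so rows that do not move let the fingers close. It gives the time, the measured TCP pose, the force, the opening and the grip force at its end, in the units of the state.
- r.state(): the state, without advancing time (a new reading comes with each control period).
- r.read_camera(name): name is "side" or "top"; returns a dict with "pixels" (384x512x3 uint8, red, green, blue), "z_map" (384x512 float32, mm along the optical axis (not along the pixel's ray), 0 where there is no reading), "fx", "fy", "cx", "cy" (pixels), "origin" and "orientation" of the camera in the world. Camera axes: x right, y up, looking along -z (the intrinsics and any distortion apply to the point x, -y, -z); pixel columns grow to the right and rows downward; lengths in mm; the calibration is good to about 2 mm. A picture is of the moment at which its call begins.
- r.finish_job(): hands the job in; it is judged then, once.
Trained networks look in a picture, given as the dict that the camera call returned (one of the last four; its "shot" number tells which), for a name from the list of things; names that differ only in an ending like _2 or _b are one class to them, and where a whole thing is asked for, a point or a joint stands for the part that bears it (a point fixed in the world has none). Each returns a list of dicts, best first, with "confidence" (0 to 1); they miss things now and then, are a little off and sometimes report something else, mostly with a low value. They report only what shows in the picture. A call takes as long as a camera call.
- r.recognise(picture, thing): "bbox" ([left, top, width, height] in pixels, round what is visible of it).
The state is a dict: "clock": time; "joint_pos": joint angles; "qvel": joint speeds; "joint_torque": joint torques, N m; "ee_pos": TCP position; "tcp_rot": TCP orientation; "contact_force": force on the tool from outside, world axes, zero at the start; "ft_torque": the same for the moment, N m; "width": finger opening in mm; "grasp_force": force on a finger pad.
Only numpy, scipy, OpenCV 4.12 (cv2) and the standard library are available. Lean on these libraries where they do the work, as an engineer would, in place of code of your own. Each camera call takes 0.05 s, during which the arm holds its last target. There are 200 camera calls.

### The job

Let the hanging infusion bottle down on the wind-up stand so that it can be changed: throw the pawl's release lever over to the right, wind the crank up a touch until the pawl jumps out, then keep hold of the crank and let it turn back slowly under the load until the carriage rests with its weight on the stop collar, without forcing it down on the collar or pushing the crank against the pawl. Then let go of the crank and set the lever upright again so that the pawl lies back in the ratchet wheel. Never let the bottle run down by itself, and leave the other things on the worktop alone.

Things in the scene. Friction and masses are not known exactly. Their poses are not given: they have to be found in the camera images.
- stand: bench-top wind-up infusion stand, bolted down: white foot 170x300 mm, round aluminium mast 25 mm thick, 385 mm high, white winch housing 68x130x120 mm (top at z 0.195) right of the mast seen from the robot. Origin on the worktop at the mast's axis; x points away from the crank side, y to the left (the bottle hangs at +y, the winch is at -y), z up; turned up to 0.25 rad about z.
- winch_axis (a point): point of the crank's axis of rotation in the plane in which grip_point circles; stand frame (-0.147, -0.100, 0.130). The axis runs along the stand's x. The shaft ends 97 mm in front of the mast, so this point lies in free air.
- grip_point (a point): where to hold the crank: 27 mm from the free end of its black grip, a bar 21 mm thick and 80 mm long that points to the stand's -x and spins freely on its pin (the gripper need not turn). It circles winch_axis at 55 mm; the crank arm turns 57 to 64 mm behind it (towards +x). Starts at any angle. Pawl in: the crank holds by itself. Pawl out: the load drives it with 2 to 5 N at the grip.
- winch (a joint): turn of the winch shaft with crank and ratchet wheel, rad, 0 at the start; it grows as the bottle comes down (positive about the stand's x: clockwise seen from the robot, the grip goes over the top to the right); negative is winding up (possible to -0.6). The carriage sinks 20 mm per rad.
- lever_knob (a point): middle of the black knob, 16 mm thick and 24 mm long along the stand's x, on top of the flat steel release lever (11 mm wide), 75 mm from the lever's pin. The pin runs along the stand's x on the housing's front face, at stand y -0.142, z 0.173, up and to the right of the crank shaft.
- lever (a joint): release lever, rad, about the stand's x: 0 = upright (pawl sprung into the wheel), 0.7 = thrown to the right (stand's -y) to its stop (pawl sprung away). Stays where it is left; takes about 3 N at the knob. A torsion spring joins it to the pawl: while the pawl carries the load it stays jammed in its tooth with the lever thrown, and jumps out when the crank is wound up by 0.05 to 0.2 rad.
- pawl_nose (a point): nose of the dark steel pawl, which lies on the ratchet wheel (16 teeth, 68 mm across) from above. Its height in the stand frame: 0.158 seated in a tooth gap, up to 0.166 when lying on a tooth, 0.172 or more when lifted clear of the wheel.
- sleeve_foot (a point): underside of the carriage's grey sleeve, on the mast's axis; stand z 0.283 at the start. A black rubber buffer, 37 mm across, is screwed out below it by anything from 2 to 12 mm, so where it lands must be felt; it gives under 1 mm. The carriage with the hanging bottle (neck down, 69 mm thick, 187 mm long) weighs 0.7 to 1.05 kg.
- carriage: the carriage; origin at sleeve_foot. The upside-down bottle is held in a wire basket 74 mm to the +y side of the mast.
- collar_top (a point): centre of the top face of the aluminium stop collar (44 mm across, 18 mm high), clamped on the mast below the carriage, at stand z 0.183 to 0.233: the buffer under the sleeve comes to rest on it.
- collar: the stop collar; origin at the centre of its underside, 18 mm under collar_top. Fixed.
- crank_grip: the crank's black grip, the spinning bar of 21 mm by 80 mm; origin 147 mm behind grip_point (towards +x).
- pawl: the pawl with its pin on the housing; origin on the lever's pin, at the mast's x.
- ratchet_wheel: steel ratchet wheel on the crank shaft, 68 mm across, 16 teeth, 52 to 60 mm in front of the mast; origin on the crank's axis, at the mast's x.
- next_bottle: the full infusion bottle that waits on the worktop, 69 mm thick, 187 mm high, loose; origin at its foot. Leave it alone.
- oximeter: finger oximeter, 34x58x30 mm, loose on the worktop. Leave it alone.
- vial: small injection vial, 27 mm thick, 50 mm high, loose on the worktop. Leave it alone.
- tablet_tub: white tablet tub, 66 mm thick, 117 mm high, loose on the worktop. Leave it alone.

How it is judged (in metres and radians):
On the way, in this order (a step that is already met when the one before it is completed fails the run):
1. the release lever is thrown over to the right while the load still hangs on the pawl (value of joint lever above 0.5 rad), for 0.1 s.
2. the pawl has come out of the ratchet wheel (z of pawl_nose in the frame of stand above 0.17 m), for 0.1 s.
3. the carriage rests with its weight on the stop collar (contact force between carriage and collar above 3 N and linear speed of carriage below 0.01 m/s), for 0.2 s.
At the end, for the whole second after the job is handed in: the carriage stands still (under 10 mm/s) with at least 3 N of its weight on the stop collar, the release lever is back upright (within 0.15 rad) and the pawl's nose lies in or on the teeth of the ratchet wheel (under 0.168 in the stand's z) (all of step 3 and value of joint lever below 0.15 rad and z of pawl_nose in the frame of stand below 0.168 m); the robot touches nothing.
It fails at once if the carriage ran: faster than 0.08 m/s (linear speed of carriage above 0.08 m/s).
It fails at once if the crank was let go while the pawl was out and the carriage did not yet rest on the collar (z of pawl_nose in the frame of stand above 0.17 m and contact force between the fingers and crank_grip below 0.3 N and contact force between carriage and collar below 1 N).
It fails at once if the carriage was forced down on the stop collar with more than 30 N (its own weight is at most 11 N) (contact force between carriage and collar above 30 N).
It fails at once if the pawl or its tooth was overloaded: more than 40 N between pawl and wheel (contact force between pawl and ratchet_wheel above 40 N).
It fails at once if something on the worktop was shoved or knocked over (distance of any of next_bottle, oximeter, vial, tablet_tub from where it was at the start of the episode above 0.02 m or angle between any of next_bottle, tablet_tub, vial's own z axis and vertical above 0.5 rad).
It also fails if it takes over 64 s, if anything falls off the work surface, if the arm or the gripper's body presses on something with over 40 N, if the wrist force passes 120 N, or if a joint passes its speed limit or range.

## Working session

There is one attempt and no reset: what is moved stays moved. The work goes in short steps, Python scripts to look and compute and a tool call to move; the robot and the scene stay as the last step left them, time stands still between calls to the robot, and variables do not carry over. Pictures are saved under pics/ and viewed, at most 10 in all, crops included, and the job is handed in when it is done.

Besides the shell and the picture viewer there is one more tool, called after "Emit:" as name([rows], argument=value, ...), one row to a line, values as JSON. play_rows: Moves the arm, as the interface text tells. Its arguments: {"type":"object","properties":{"steps":{"type":"array","items":{"type":"object","properties":{"tx":{"type":"number","minimum":-1,"maximum":1},"ty":{"type":"number","minimum":-1,"maximum":1},"tz":{"type":"number","minimum":-1,"maximum":1},"turn":{"type":"number","minimum":-1,"maximum":1}}}},"jaw":{"type":"number"},"grip_force":{"type":"number"}},"required":["steps"]}

```bash
mkdir -p pics
cat > h.py <<'E'
from cell import r
import numpy as np, cv2
def back(p,u,v,d=None):
    z=p["z_map"][int(v),int(u)] if d is None else d
    c=np.array([(u-p["cx"])/p["fx"]*z,-(v-p["cy"])/p["fy"]*z,-z])
    return np.array(p["origin"])+np.array(p["orientation"])@c
def proj(p,X):
    c=np.array(p["orientation"]).T@(np.asarray(X)-np.array(p["origin"]))
    return p["cx"]+p["fx"]*c[0]/-c[2], p["cy"]-p["fy"]*c[1]/-c[2]
def save(p,n,s=1): cv2.imwrite(n,cv2.resize(p["pixels"][:,:,::-1],None,fx=s,fy=s))
E
python3 - <<'E'
from h import *
s=r.state()
print({k:np.round(v,3).tolist() for k,v in s.items()})
for n in("side","top"):
    p=r.read_camera(n); save(p,f"pics/{n}0.png",1.5)
    print(n,{k:np.round(p[k],3).tolist() for k in("fx","fy","cx","cy","origin","orientation")}, p.keys())
    for t in("stand","grip_point","crank_grip","lever_knob","lever","pawl","ratchet_wheel","collar","carriage","next_bottle","oximeter","vial","tablet_tub"):
        for q in r.recognise(p,t)[:2]:
            b=q["bbox"];u=b[0]+b[2]/2;v=b[1]+b[3]/2
            print(t,np.round(b).tolist(),round(q["confidence"],2),np.round(back(p,u,v)).tolist())
E
```

```text
{'clock': 0.0, 'joint_pos': [1.233, 0.32, 1.566, -0.0, 1.257, -0.02], 'qvel': [0.0, 0.001, -0.0, 0.002, -0.0, -0.002], 'joint_torque': [-0.001, -41.246, -23.197, 0.073, 0.046, -0.0], 'ee_pos': [179.52, 545.744, 213.113], 'tcp_rot': [[-0.95, 0.312, -0.001], [0.312, 0.95, -0.002], [0.0, -0.002, -1.0]], 'contact_force': [0.171, 0.17, -0.835], 'ft_torque': [-0.027, -0.013, 0.048], 'grasp_force': 0.0, 'width': 91.008}
side {'fx': 410.409, 'fy': 410.409, 'cx': 257.552, 'cy': 188.719, 'origin': [468.388, -792.805, 874.121], 'orientation': [[0.997, 0.052, -0.062], [-0.081, 0.646, -0.759], [0.0, 0.761, 0.649]]} dict_keys(['pixels', 'z_map', 'fx', 'fy', 'cx', 'cy', 'origin', 'orientation', 'shot'])
stand [246.0, 91.0, 94.0, 192.0] 0.81 [626.0, 5.0, 193.0]
grip_point [244.0, 216.0, 38.0, 43.0] 0.6 [549.0, 13.0, -1.0]
grip_point [280.0, 212.0, 8.0, 24.0] 0.24 [593.0, -72.0, 138.0]
crank_grip [241.0, 244.0, 35.0, 17.0] 0.65 [525.0, -130.0, 103.0]
lever_knob [280.0, 197.0, 15.0, 28.0] 0.78 [593.0, -110.0, 217.0]
lever_knob [284.0, 177.0, 18.0, 12.0] 0.21 [628.0, 31.0, 184.0]
lever [282.0, 197.0, 1
[... 1251 characters left out ...]
75.0]
ratchet_wheel [200.0, 131.0, 110.0, 81.0] 0.48 [623.0, 28.0, 36.0]
ratchet_wheel [242.0, 160.0, 13.0, 11.0] 0.18 [612.0, 46.0, 185.0]
collar [242.0, 158.0, 14.0, 14.0] 0.42 [613.0, 45.0, 183.0]
carriage [198.0, 133.0, 57.0, 41.0] 0.75 [597.0, 92.0, 396.0]
next_bottle [152.0, 200.0, 28.0, 28.0] 0.85 [487.0, 280.0, 151.0]
next_bottle [301.0, 186.0, 10.0, 26.0] 0.3 [525.0, -119.0, 108.0]
oximeter [339.0, 228.0, 18.0, 17.0] 0.65 [415.0, -259.0, 27.0]
oximeter [200.0, 132.0, 56.0, 42.0] 0.26 [598.0, 90.0, 395.0]
vial [188.0, 242.0, 12.0, 9.0] 0.43 [394.0, 219.0, 46.0]
vial [290.0, 164.0, 22.0, 11.0] 0.26 [601.0, -98.0, 175.0]
tablet_tub [330.0, 177.0, 27.0, 23.0] 0.63 [551.0, -229.0, 119.0]
```

Run:
```python
import cv2
a=cv2.imread("pics/side0.png");b=cv2.imread("pics/top0.png")
a=cv2.resize(a[100:520,270:570],None,fx=1.33,fy=1.33,interpolation=2);b=cv2.resize(b[180:380,270:570],None,fx=1.33,fy=1.33,interpolation=2)
import numpy as np
h=560
c=np.zeros((h,800,3),np.uint8);c[:min(h,a.shape[0]),:399]=a[:h,:399];c[:b.shape[0],400:799]=b[:,:399]
cv2.imwrite("pics/c0.png",c)
```

```text
(no output)
```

View pics/c0.png

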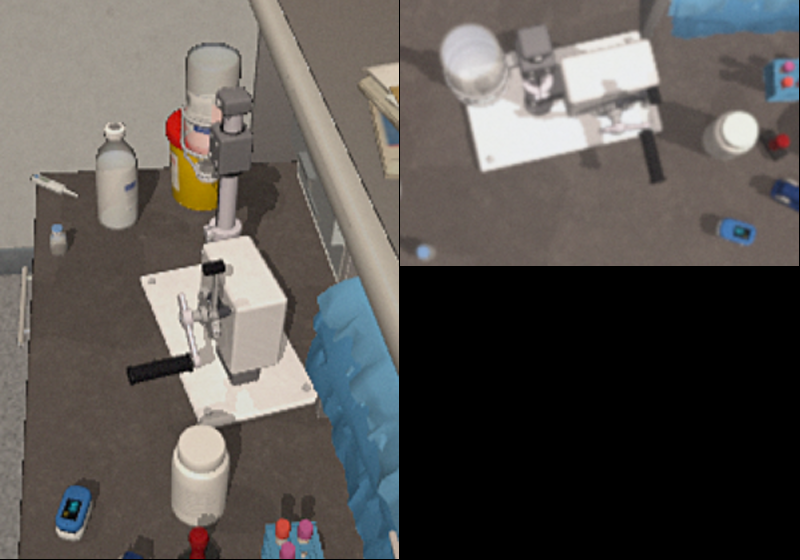

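```bash
cat >> h.py <<'E'
def cloud(p):
    v,u=np.mgrid[:384,:512]; z=p["z_map"].astype(float)
    c=np.stack([(u-p["cx"])/p["fx"]*z,-(v-p["cy"])/p["fy"]*z,-z],-1)
    X=c@np.array(p["orientation"]).T+np.array(p["origin"]); X[z<=0]=np.nan
    return X
E
python3 - <<'E'
from h import *
np.set_printoptions(suppress=True,precision=3)
for n in("top","side"):
    p=r.read_camera(n);X=cloud(p);I=p["pixels"].astype(int)
    np.savez(f"{n}0.npz",X=X,I=I)
    near=(X[...,0]>450)&(X[...,0]<750)&(X[...,1]>-260)&(X[...,1]<180)
    m=near&(abs(X[...,2]-195)<8)&(I.min(-1)>120)
    P=X[m]; print(n,"housing",len(P),np.median(P[:,2]),cv2.minAreaRect(P[:,:2].astype(np.float32)))
    m=near&(abs(X[...,2])<25)&(I.min(-1)>150)
    P=X[m]; print("foot",len(P),np.median(P[:,2]),cv2.minAreaRect(P[:,:2].astype(np.float32)))
    m=near&(X[...,2]>60)&(X[...,2]<275)&(I.max(-1)<60)
    k,l,s,c=cv2.connectedComponentsWithStats(m.astype(np.uint8))
    for i in range(1,k):
        if s[i,4]>15:
            P=X[l==i]; c0=P.mean(0); w=np.linalg.svd(P-c0)[2][0]; t=(P-c0)@w
            print("dark",s[i],c0,w,t.min(),t.max(),P.min(0),P.max(0))
    # mast section by height
    for z in range(180,400,15):
        m=(abs(X[...,2]-z)<7.5)&(abs(X[...,0]-625)<60)&(abs(X[...,1]-40)<50)
        P=X[m]
        if len(P)>5: print(z,len(P),P.mean(0),P.min(0)[:2],P.max(0)[:2])
E
```

```text
top housing 1115 193.493287684611 ((641.463623046875, -60.976318359375), (95.34870910644531, 231.40806579589844), 28.280776977539062)
foot 2207 14.79538678423637 ((634.13525390625, 4.2477264404296875), (170.287109375, 314.21771240234375), 11.758488655090332)
dark [304 164   6   8  34] [ 589.685 -104.946  254.13 ] [-0.961 -0.264  0.085] -8.851270855063337 10.323439227774038 [ 580.164 -110.814  248.526] [599.152 -98.159 257.109]
dark [301 186  11  26 139] [ 527.528 -119.48   104.723] [-0.98  -0.196  0.023] -37.50070181900231 37.25830760136907 [ 489.419 -133.838   97.976] [ 564.231 -106.954  111.881]
180 108 [616.643  39.84  182.96 ] [592.939  -9.737] [662.901  67.364]
195 187 [627.747   3.548 193.183] [591.645  -9.974] [661.017  58.803]
210 9 [619.695  44.827 208.95 ] [617.786  36.601] [624.383  52.978]
225 7 [619.922  44.615 224.421] [617.421  36.534] [624.42   52.651]
270 18 [605.507  84.536 271.569] [593.85  82.15] [619.345  87.702]
285 8 [609.419  53.143 286.5  ] [599.619  26.37 ] [620.294  89.61 ]
300 30 [608.818  43.907 299.016] [605.051  23.875] [613.843  66.199]
315 75 [613.425
[... 1354 characters left out ...]
.829]
255 49 [627.793  38.34  256.115] [616.775  32.946] [639.702  46.9  ]
270 46 [617.963  56.141 270.551] [592.945  30.183] [642.191  89.755]
285 80 [622.254  45.187 286.557] [595.548  21.252] [653.38   89.868]
300 132 [623.036  37.532 299.816] [597.842  19.68 ] [652.787  89.994]
315 146 [621.732  42.667 315.495] [586.75   20.839] [654.118  89.982]
330 244 [622.504  46.986 331.231] [593.993  22.031] [652.876  89.862]
345 98 [619.71   58.201 344.51 ] [595.969  31.983] [641.659  89.998]
360 79 [618.472  59.568 359.979] [595.313  28.393] [648.151  89.687]
375 185 [621.669  54.771 375.755] [594.918  26.42 ] [649.348  89.968]
390 172 [622.725  62.987 386.678] [594.302  28.685] [647.307  89.98 ]
```

Emit:
play_rows([
  {"turn":-0.111,"tz":-0.05},
  {"turn":-0.111,"tz":-0.05},
  {"turn":-0.111,"tz":-0.05},
  {"tx":-0.024,"ty":-0.13},
  {"tx":-0.024,"ty":-0.13},
  {"tx":-0.024,"ty":-0.13},
  {"tx":-0.024,"ty":-0.13},
  {"tx":-0.024,"ty":-0.13},
  {"tx":-0.024,"ty":-0.13},
  {"tx":-0.024,"ty":-0.13},
  {"tx":-0.024,"ty":-0.13},
  {"tx":-0.024,"ty":-0.13},
  {"tx":-0.024,"ty":-0.13},
  {"tx":-0.024,"ty":-0.13},
  {"tx":-0.024,"ty":-0.13},
  {"tx":-0.024,"ty":-0.13},
  {"tx":-0.024,"ty":-0.13},
  {},
], jaw=0.42, grip_force=20)

```text
invalid input
```

```bash
cat >> h.py <<'E'
np.set_printoptions(suppress=True,precision=2)
M=np.array([629.5,44.7,0]);yaw=0.205
c_,s_=np.cos(yaw),np.sin(yaw)
R=np.array([[c_,-s_,0],[s_,c_,0],[0,0,1]])
def S(X): return (np.asarray(X)-M)@R
def st():
    s=r.state(); print("t",round(s["clock"],2),"tcp",np.array(s["ee_pos"]),"stand",S(s["ee_pos"]),"F stand",np.array(s["contact_force"])@R,"w",round(s["width"],1),"gf",round(s["grasp_force"],1),"ty in stand",R.T@np.array(s["tcp_rot"])[:,1],"q",np.array(s["joint_pos"]))
    return s
E
python3 - <<'E'
from h import *
st()
for n in("top","side"):
    d=np.load(f"{n}0.npz");X=S(d["X"]);I=d["I"]
    rr=np.hypot(X[...,0],X[...,1])
    m=(rr>13.5)&(rr<21)&(X[...,2]>150)&(X[...,2]<245)
    print(n,"collar z",np.sort(X[m][:,2])[::6])
    m=(rr<40)&(X[...,2]>250)&(X[...,2]<380)&(X[...,1]<10)
    P=X[m];print("carriage",P.min(0),P.max(0))
    m=(abs(X[...,0]+70)<14)&(abs(X[...,1]+142)<14)&(X[...,2]>235)
    P=X[m];print("knob",P.mean(0),P.min(0),P.max(0))
E
```

```text
t 1.5 tcp [179.67 546.21 213.97] stand [-338.32  582.58  213.97] F stand [-0.37  0.29 -0.37] w 91.0 gf 0.0 ty in stand [0.5  0.87 0.  ] q [ 1.23  0.32  1.56 -0.    1.26 -0.02]
top collar z [152.22 170.85 181.17 182.83 184.11 184.55 185.54 186.   186.78 188.01]
carriage [-23.22 -19.72 285.56] [ 19.23   9.78 379.64]
knob [ -69.31 -138.73  252.75] [ -80.59 -147.01  243.56] [ -56.21 -131.65  257.45]
side collar z [153.98 175.82 178.33 180.11 181.13 182.14 183.47 183.8  184.56 185.01
 185.24 185.58 186.39 188.07]
carriage [-24.02 -23.37 250.29] [ 21.48   9.67 379.79]
knob [ -70.05 -143.22  250.31] [ -80.95 -148.62  235.21] [ -57.09 -133.49  257.03]
```

Emit:
play_rows([
  {"turn":-0.111,"tz":-0.05},
  {"turn":-0.111,"tz":-0.05},
  {"turn":-0.111,"tz":-0.05},
  {"tx":-0.024,"ty":-0.13},
  {"tx":-0.024,"ty":-0.13},
  {"tx":-0.024,"ty":-0.13},
  {"tx":-0.024,"ty":-0.13},
  {"tx":-0.024,"ty":-0.13},
  {"tx":-0.024,"ty":-0.13},
  {"tx":-0.024,"ty":-0.13},
  {"tx":-0.024,"ty":-0.13},
  {"tx":-0.024,"ty":-0.13},
  {"tx":-0.024,"ty":-0.13},
  {"tx":-0.024,"ty":-0.13},
  {"tx":-0.024,"ty":-0.13},
  {"tx":-0.024,"ty":-0.13},
  {"tx":-0.024,"ty":-0.13},
  {"tz":0},
], jaw=0.42, grip_force=20)

```text
invalid input
```

```bash
python3 -c "
from h import *
st()"
```

```text
t 1.5 tcp [179.67 546.21 213.97] stand [-338.32  582.58  213.97] F stand [-0.37  0.29 -0.37] w 91.0 gf 0.0 ty in stand [0.5  0.87 0.  ] q [ 1.23  0.32  1.56 -0.    1.26 -0.02]
```

Emit:
play_rows([
  {"tx":0,"ty":0,"tz":-0.05,"turn":-0.111},
  {"tx":0,"ty":0,"tz":-0.05,"turn":-0.111},
  {"tx":0,"ty":0,"tz":-0.05,"turn":-0.111},
], jaw=0.42, grip_force=20)

```text
clock: 1.88
ee_pos: [179.7, 546.2, 274.6]
tcp_rot: [[-0.978, -0.209, -0.0], [-0.209, 0.978, 0.0], [0.0, 0.0, -1.0]]
contact_force: [-0.5, 0.2, -0.7]
width: 64.0
grasp_force: 0.0
```

Emit:
play_rows([
  {"tx":-0.024,"ty":-0.13,"tz":0,"turn":0},
  {"tx":-0.024,"ty":-0.13,"tz":0,"turn":0},
  {"tx":-0.024,"ty":-0.13,"tz":0,"turn":0},
  {"tx":-0.024,"ty":-0.13,"tz":0,"turn":0},
  {"tx":-0.024,"ty":-0.13,"tz":0,"turn":0},
  {"tx":-0.024,"ty":-0.13,"tz":0,"turn":0},
  {"tx":-0.024,"ty":-0.13,"tz":0,"turn":0},
  {"tx":-0.024,"ty":-0.13,"tz":0,"turn":0},
  {"tx":-0.024,"ty":-0.13,"tz":0,"turn":0},
  {"tx":-0.024,"ty":-0.13,"tz":0,"turn":0},
  {"tx":-0.024,"ty":-0.13,"tz":0,"turn":0},
  {"tx":-0.024,"ty":-0.13,"tz":0,"turn":0},
  {"tx":-0.024,"ty":-0.13,"tz":0,"turn":0},
  {"tx":-0.024,"ty":-0.13,"tz":0,"turn":0},
])

```text
clock: 3.62
ee_pos: [460.1, -140.9, 274.1]
tcp_rot: [[-0.979, -0.203, 0.001], [-0.203, 0.979, 0.0], [-0.001, 0.0, -1.0]]
contact_force: [0.7, 0.8, 0.6]
width: 38.6
grasp_force: 0.0
```

```bash
python3 -c "
from h import *
st()"
```

```text
t 3.62 tcp [ 460.13 -140.86  274.14] stand [-203.6  -147.2   274.14] F stand [0.89 0.63 0.59] w 38.6 gf 0.0 ty in stand [0. 1. 0.] q [-0.32  0.14  1.66  0.    1.35 -2.1 ]
```

Emit:
play_rows([
  {"tx":-0.11,"ty":0.015,"tz":0,"turn":0},
  {"tx":-0.11,"ty":0,"tz":0,"turn":0},
  {"tx":-0.11,"ty":0,"tz":0,"turn":0},
  {"tx":0,"ty":0,"tz":0.065,"turn":0},
  {"tx":0,"ty":0,"tz":0.065,"turn":0},
  {"tx":0,"ty":-0.02,"tz":0,"turn":0},
  {"tx":0,"ty":-0.02,"tz":0,"turn":0},
  {"tx":0,"ty":-0.02,"tz":0,"turn":0},
  {"tx":0,"ty":-0.02,"tz":0,"turn":0},
  {"tx":0,"ty":-0.02,"tz":0,"turn":0},
  {"tx":0,"ty":-0.02,"tz":0,"turn":0},
  {"tx":0,"ty":-0.015,"tz":0,"turn":0},
])

```text
clock: 5.12
ee_pos: [598.8, -159.6, 222.2]
tcp_rot: [[-0.979, -0.204, 0.0], [-0.204, 0.979, 0.0], [-0.0, 0.0, -1.0]]
contact_force: [-2.2, 7.8, 2.0]
width: 38.1
grasp_force: 3.9
```

```bash
python3 -c "
from h import *
st()"
```

```text
t 5.12 tcp [ 598.84 -159.58  222.18] stand [ -71.61 -193.76  222.18] F stand [-0.58  8.05  1.96] w 38.1 gf 3.9 ty in stand [-0.  1.  0.] q [-0.28  0.39  1.44  0.    1.31 -2.06]
```

Emit:
play_rows([
  {"tx":0,"ty":-0.008,"tz":0,"turn":0},
  {"tx":0,"ty":-0.006,"tz":0,"turn":0},
])

```text
clock: 5.38
ee_pos: [599.0, -160.3, 221.8]
tcp_rot: [[-0.979, -0.204, -0.003], [-0.204, 0.979, 0.01], [0.0, 0.01, -1.0]]
contact_force: [-2.5, 16.9, 2.2]
width: 38.2
grasp_force: 7.1
```

```bash
python3 -c "
from h import *
st()"
```

```text
t 5.38 tcp [ 598.97 -160.3   221.81] stand [ -71.62 -194.49  221.81] F stand [ 0.98 17.06  2.16] w 38.2 gf 7.1 ty in stand [-0.    1.    0.01] q [-0.28  0.39  1.44  0.01  1.32 -2.06]
```

Emit:
play_rows([
  {"tx":0,"ty":0.025,"tz":0,"turn":0},
  {"tx":0,"ty":0,"tz":-0.13,"turn":0},
  {"tx":0.095,"ty":0.055,"tz":0,"turn":0},
  {"tx":0.095,"ty":0.055,"tz":0,"turn":0},
  {"tx":0,"ty":0,"tz":0.13,"turn":0},
  {"tx":0,"ty":0,"tz":0.1,"turn":0},
], jaw=0.6)

```text
clock: 6.12
ee_pos: [514.2, -128.4, 181.6]
tcp_rot: [[-0.979, -0.204, 0.003], [-0.204, 0.979, -0.003], [-0.002, -0.004, -1.0]]
contact_force: [-0.0, 0.1, 0.1]
width: 55.0
grasp_force: 0.0
```

Run:
```python
from h import *
st()
p=r.read_camera("side");X=S(cloud(p));I=p["pixels"].astype(int)
np.savez("side1.npz",X=X,I=I)
cv2.imwrite("pics/s1.png",cv2.resize(p["pixels"][160:285,220:350,::-1],None,fx=4.6,fy=4.6,interpolation=2))
m=(X[...,2]>60)&(X[...,2]<115)&(I.max(-1)<60)&(abs(X[...,1]+140)<25)&(X[...,0]<-70)&(X[...,0]>-190)
P=X[m];print("grip",len(P),P.mean(0),P.min(0),P.max(0))
m=(abs(X[...,0]+70)<16)&(X[...,1]<-150)&(X[...,1]>-220)&(X[...,2]>200)&(X[...,2]<250)&(I.max(-1)<60)
P=X[m];print("knob",len(P),P.mean(0),P.min(0),P.max(0))
```

```text
t 6.12 tcp [ 514.24 -128.41  181.56] stand [-148.09 -146.02  181.56] F stand [-0.02  0.11  0.11] w 55.0 gf 0.0 ty in stand [-0.  1. -0.] q [-0.26  0.27  1.72 -0.    1.15 -2.04]
grip 273 [-133.93 -146.56  102.19] [-173.36 -156.07   88.03] [ -92.9  -133.31  109.09]
knob 76 [ -70.52 -191.8   233.9 ] [ -81.57 -197.65  225.11] [ -57.74 -182.33  239.99]
```

View pics/s1.png

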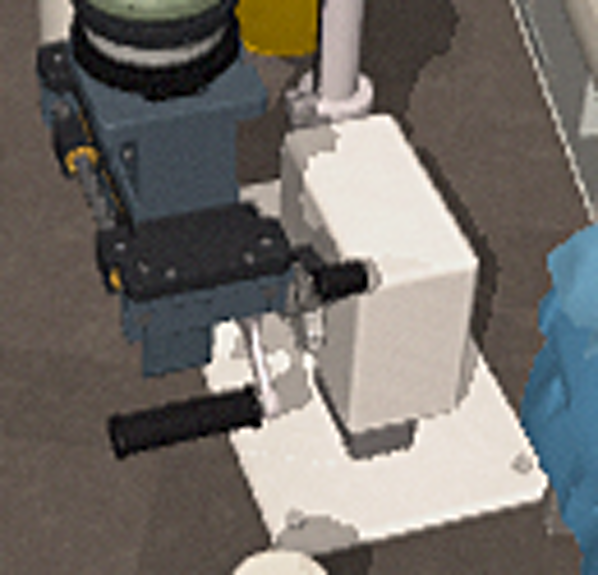

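Emit:
play_rows([
  {"tx":0,"ty":0.011,"tz":0.1,"turn":0},
  {"tx":0,"ty":0,"tz":0.1,"turn":0},
  {"tx":0,"ty":0,"tz":0.063,"turn":0},
  {"tx":0,"ty":0,"tz":0,"turn":0},
])

```text
clock: 6.68
ee_pos: [513.0, -123.5, 75.9]
tcp_rot: [[-0.979, -0.204, -0.003], [-0.204, 0.979, -0.0], [0.003, 0.0, -1.0]]
contact_force: [0.7, -0.5, 0.4]
width: 54.9
grasp_force: 0.0
```

Emit:
play_rows([
  {"tx":0,"ty":0,"tz":0,"turn":0},
  {"tx":0,"ty":0,"tz":0,"turn":0},
  {"tx":0,"ty":0,"tz":0,"turn":0},
  {"tx":0,"ty":0,"tz":0,"turn":0},
  {"tx":0,"ty":0,"tz":0,"turn":0},
], jaw=0, grip_force=25)

```text
clock: 7.3
ee_pos: [513.8, -122.9, 77.1]
tcp_rot: [[-0.979, -0.204, 0.001], [-0.204, 0.979, 0.0], [-0.001, -0.0, -1.0]]
contact_force: [-0.0, 1.3, 2.7]
width: 20.3
grasp_force: 25.0
```

```bash
python3 -c "
from h import *
st()"
```

```text
t 7.3 tcp [ 513.81 -122.88   77.15] stand [-147.38 -140.52   77.15] F stand [0.23 1.25 2.74] w 20.3 gf 25.0 ty in stand [-0.  1. -0.] q [-0.26  0.37  1.87  0.    0.9  -2.03]
```

Emit:
play_rows([
  {"tx":0,"ty":-0.004,"tz":-0.005,"turn":0},
  {"tx":0,"ty":-0.004,"tz":-0.005,"turn":0},
  {"tx":0,"ty":-0.0035,"tz":-0.005,"turn":0},
  {"tx":0,"ty":-0.003,"tz":-0.005,"turn":0},
  {"tx":0,"ty":-0.003,"tz":-0.005,"turn":0},
  {"tx":0,"ty":-0.0028,"tz":-0.005,"turn":0},
  {"tx":0,"ty":-0.0022,"tz":-0.0045,"turn":0},
  {"tx":0,"ty":0,"tz":0,"turn":0},
])

```text
clock: 8.3
ee_pos: [515.4, -130.5, 90.2]
tcp_rot: [[-0.979, -0.203, -0.0], [-0.203, 0.979, 0.003], [-0.0, 0.003, -1.0]]
contact_force: [2.6, 6.1, -1.7]
width: 20.7
grasp_force: 25.0
```

Run:
```python
from h import *
st()
for n in ("side","top"):
    p=r.read_camera(n)
    print([ (np.round(q["bbox"]).tolist(),round(q["confidence"],2)) for q in r.recognise(p,"pawl")[:2]])
    o=(R@np.array([-65,-120,170])+M); u,v=map(int,proj(p,o)); print(u,v)
    cv2.imwrite(f"pics/p_{n}.png",cv2.resize(p["pixels"][v-32:v+32,u-32:u+32,::-1],None,fx=6,fy=6,interpolation=2))
a=np.hstack([cv2.imread("pics/p_side.png"),cv2.imread("pics/p_top.png")]);cv2.imwrite("pics/p1.png",a)
```

```text
t 8.3 tcp [ 515.39 -130.52   90.22] stand [-147.39 -148.32   90.22] F stand [ 3.83  5.4  -1.66] w 20.7 gf 25.0 ty in stand [0. 1. 0.] q [-0.27  0.36  1.84  0.    0.94 -2.05]
[([282.0, 211.0, 6.0, 7.0], 0.48)]
283 218
[([291.0, 170.0, 15.0, -0.0], 0.63), ([199.0, 131.0, 60.0, 44.0], 0.33)]
296 173
```

View pics/p1.png

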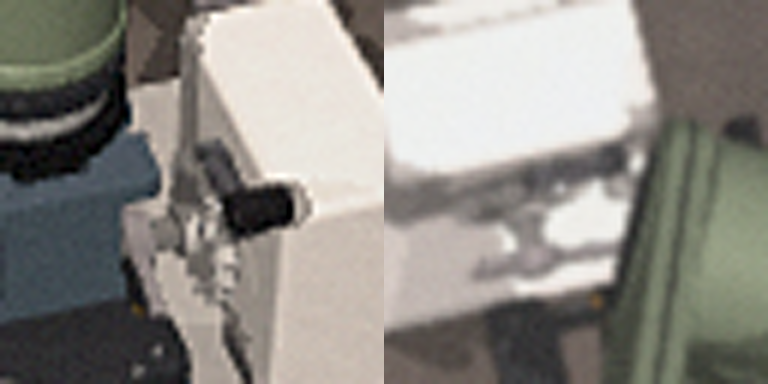

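Emit:
play_rows([
  {"tx":0,"ty":0.0054,"tz":0.0096,"turn":0},
  {"tx":0,"ty":0.0062,"tz":0.0093,"turn":0},
  {"tx":0,"ty":0.0069,"tz":0.0088,"turn":0},
  {"tx":0,"ty":0.0076,"tz":0.0083,"turn":0},
  {"tx":0,"ty":0.0083,"tz":0.0077,"turn":0},
])

```text
clock: 9.12
ee_pos: [512.8, -118.6, 72.7]
tcp_rot: [[-0.979, -0.204, 0.001], [-0.204, 0.979, -0.001], [-0.0, -0.001, -1.0]]
contact_force: [3.0, 0.7, -4.5]
width: 20.3
grasp_force: 25.0
```

```bash
cat >> h.py <<'E'
def plan(phi,n,d=0.08):
    s=st(); F=np.array(s["contact_force"])@R
    t=np.array([-np.cos(phi),-np.sin(phi)]); o=np.array([-np.sin(phi),np.cos(phi)])
    print("load(along lowering)",F[1:]@t,"outward",F[1:]@o)
    for i in range(n):
        m=phi+d*(i+.5); print("%.4f %.4f"%(-55*d/400*np.cos(m),55*d/400*np.sin(m)),end=" | ")
    print("phi end",phi+n*d)
E
python3 -c "
from h import *
plan(2.35,12)"
```

```text
t 9.12 tcp [ 512.77 -118.58   72.74] stand [-147.53 -136.1    72.74] F stand [ 3.09  0.05 -4.53] w 20.3 gf 25.0 ty in stand [-0.  1. -0.] q [-0.25  0.38  1.87 -0.    0.89 -2.02]
load(along lowering) 3.2603275788129147 outward 3.151307435595449
0.0080 0.0075 | 0.0086 0.0068 | 0.0091 0.0061 | 0.0096 0.0054 | 0.0100 0.0046 | 0.0103 0.0038 | 0.0106 0.0030 | 0.0108 0.0021 | 0.0109 0.0012 | 0.0110 0.0003 | 0.0110 -0.0005 | 0.0109 -0.0014 | phi end 3.31
```

Emit:
play_rows([
  {"tx":0,"ty":0.0074,"tz":0.0082,"turn":0},
  {"tx":0,"ty":0.0081,"tz":0.0075,"turn":0},
  {"tx":0,"ty":0.0087,"tz":0.0067,"turn":0},
  {"tx":0,"ty":0.0093,"tz":0.006,"turn":0},
  {"tx":0,"ty":0.0098,"tz":0.005,"turn":0},
  {"tx":0,"ty":0.0102,"tz":0.0041,"turn":0},
  {"tx":0,"ty":0.0106,"tz":0.003,"turn":0},
  {"tx":0,"ty":0.0108,"tz":0.0021,"turn":0},
  {"tx":0,"ty":0.0109,"tz":0.0012,"turn":0},
  {"tx":0,"ty":0.011,"tz":0.0003,"turn":0},
])

```text
clock: 10.38
ee_pos: [504.9, -80.3, 55.6]
tcp_rot: [[-0.979, -0.204, 0.001], [-0.204, 0.979, -0.0], [-0.001, -0.0, -1.0]]
contact_force: [2.0, 4.7, 3.4]
width: 20.4
grasp_force: 25.0
```

```bash
python3 -c "
from h import *
plan(3.15,18)"
```

```text
t 10.38 tcp [504.91 -80.3   55.62] stand [-147.43  -97.02   55.62] F stand [2.87 4.18 3.44] w 20.4 gf 25.0 ty in stand [-0.  1. -0.] q [-0.18  0.38  1.93 -0.    0.83 -1.96]
load(along lowering) 4.2061221206740385 outward -3.405695116181153
0.0110 -0.0005 | 0.0109 -0.0014 | 0.0108 -0.0023 | 0.0105 -0.0031 | 0.0103 -0.0040 | 0.0099 -0.0048 | 0.0095 -0.0055 | 0.0090 -0.0063 | 0.0085 -0.0070 | 0.0079 -0.0076 | 0.0073 -0.0083 | 0.0066 -0.0088 | 0.0059 -0.0093 | 0.0051 -0.0097 | 0.0043 -0.0101 | 0.0035 -0.0104 | 0.0026 -0.0107 | 0.0018 -0.0109 | phi end 4.59
```

Emit:
play_rows([
  {"tx":0,"ty":0.011,"tz":-0.0015,"turn":0},
  {"tx":0,"ty":0.0108,"tz":-0.0023,"turn":0},
  {"tx":0,"ty":0.0107,"tz":-0.0032,"turn":0},
  {"tx":0,"ty":0.0104,"tz":-0.0041,"turn":0},
  {"tx":0,"ty":0.0101,"tz":-0.0049,"turn":0},
  {"tx":0,"ty":0.0097,"tz":-0.0056,"turn":0},
  {"tx":0,"ty":0.0093,"tz":-0.0063,"turn":0},
  {"tx":0,"ty":0.0088,"tz":-0.007,"turn":0},
  {"tx":0,"ty":0.0082,"tz":-0.0073,"turn":0},
  {"tx":0,"ty":0.0076,"tz":-0.008,"turn":0},
])

```text
clock: 11.62
ee_pos: [496.3, -41.1, 74.6]
tcp_rot: [[-0.979, -0.203, -0.001], [-0.203, 0.979, 0.002], [0.001, 0.003, -1.0]]
contact_force: [3.6, 7.9, -3.7]
width: 20.3
grasp_force: 25.0
```

```bash
python3 -c "
from h import *
plan(3.99,14)"
```

```text
t 11.62 tcp [496.33 -41.06  74.64] stand [-147.84  -56.86   74.64] F stand [ 5.16  7.03 -3.66] w 20.3 gf 25.0 ty in stand [0. 1. 0.] q [-0.11  0.34  1.93  0.    0.87 -1.88]
load(along lowering) 1.898651080666004 outward 7.6921024089250105
0.0069 -0.0085 | 0.0062 -0.0091 | 0.0055 -0.0095 | 0.0047 -0.0099 | 0.0039 -0.0103 | 0.0031 -0.0106 | 0.0022 -0.0108 | 0.0013 -0.0109 | 0.0005 -0.0110 | -0.0004 -0.0110 | -0.0013 -0.0109 | -0.0022 -0.0108 | -0.0030 -0.0106 | -0.0039 -0.0103 | phi end 5.11
```

Emit:
play_rows([
  {"tx":0,"ty":0.0085,"tz":-0.0075,"turn":0},
  {"tx":0,"ty":0.0078,"tz":-0.008,"turn":0},
  {"tx":0,"ty":0.007,"tz":-0.0085,"turn":0},
  {"tx":0,"ty":0.005,"tz":-0.0095,"turn":0},
  {"tx":0,"ty":0.0036,"tz":-0.0104,"turn":0},
  {"tx":0,"ty":0.0027,"tz":-0.0106,"turn":0},
  {"tx":0,"ty":0.0019,"tz":-0.0108,"turn":0},
  {"tx":0,"ty":0.001,"tz":-0.011,"turn":0},
  {"tx":0,"ty":0.0001,"tz":-0.011,"turn":0},
  {"tx":0,"ty":-0.0007,"tz":-0.011,"turn":0},
])

```text
clock: 12.88
ee_pos: [493.6, -27.3, 115.2]
tcp_rot: [[-0.979, -0.203, -0.0], [-0.203, 0.979, 0.002], [-0.0, 0.002, -1.0]]
contact_force: [3.0, 7.6, 2.1]
width: 20.4
grasp_force: 25.0
```

```bash
python3 -c "
from h import *
plan(4.82,14)"
```

```text
t 12.88 tcp [493.56 -27.28 115.17] stand [-147.74  -42.8   115.17] F stand [4.45 6.8  2.06] w 20.4 gf 25.0 ty in stand [0. 1. 0.] q [-0.08  0.28  1.89  0.    0.97 -1.86]
load(along lowering) 1.320182174090828 outward 6.986100346341318
-0.0016 -0.0109 | -0.0025 -0.0107 | -0.0033 -0.0105 | -0.0042 -0.0102 | -0.0050 -0.0098 | -0.0057 -0.0094 | -0.0065 -0.0089 | -0.0072 -0.0084 | -0.0078 -0.0078 | -0.0084 -0.0071 | -0.0089 -0.0064 | -0.0094 -0.0057 | -0.0098 -0.0049 | -0.0102 -0.0041 | phi end 5.94
```

Emit:
play_rows([
  {"tx":0,"ty":0.001,"tz":-0.0109,"turn":0},
  {"tx":0,"ty":0.0002,"tz":-0.0108,"turn":0},
  {"tx":0,"ty":-0.0006,"tz":-0.0105,"turn":0},
  {"tx":0,"ty":-0.004,"tz":-0.0103,"turn":0},
  {"tx":0,"ty":-0.0048,"tz":-0.0099,"turn":0},
  {"tx":0,"ty":-0.0055,"tz":-0.0095,"turn":0},
  {"tx":0,"ty":-0.0063,"tz":-0.009,"turn":0},
  {"tx":0,"ty":-0.007,"tz":-0.0085,"turn":0},
  {"tx":0,"ty":-0.0076,"tz":-0.0079,"turn":0},
  {"tx":0,"ty":-0.0083,"tz":-0.0073,"turn":0},
])

```text
clock: 14.12
ee_pos: [497.4, -45.2, 152.8]
tcp_rot: [[-0.979, -0.204, 0.0], [-0.204, 0.979, 0.0], [-0.0, -0.0, -1.0]]
contact_force: [5.2, -2.1, 1.4]
width: 20.4
grasp_force: 25.0
```

```bash
python3 -c "
from h import *
plan(5.6,14)"
```

```text
t 14.12 tcp [497.44 -45.23 152.79] stand [-147.61  -61.17  152.79] F stand [ 4.7  -3.09  1.44] w 20.4 gf 25.0 ty in stand [-0.  1. -0.] q [-0.11  0.25  1.83  0.    1.06 -1.89]
load(along lowering) 3.311880418059737 outward -0.8330463289039345
-0.0088 -0.0066 | -0.0093 -0.0059 | -0.0097 -0.0051 | -0.0101 -0.0043 | -0.0104 -0.0035 | -0.0107 -0.0026 | -0.0109 -0.0018 | -0.0110 -0.0009 | -0.0110 -0.0000 | -0.0110 0.0008 | -0.0109 0.0017 | -0.0107 0.0026 | -0.0105 0.0034 | -0.0101 0.0043 | phi end 6.72
```

Emit:
play_rows([
  {"tx":0,"ty":-0.0086,"tz":-0.0069,"turn":0},
  {"tx":0,"ty":-0.0091,"tz":-0.0061,"turn":0},
  {"tx":0,"ty":-0.0096,"tz":-0.0054,"turn":0},
  {"tx":0,"ty":-0.01,"tz":-0.0046,"turn":0},
  {"tx":0,"ty":-0.0103,"tz":-0.0038,"turn":0},
  {"tx":0,"ty":-0.0106,"tz":-0.003,"turn":0},
  {"tx":0,"ty":-0.0108,"tz":-0.0021,"turn":0},
  {"tx":0,"ty":-0.0109,"tz":-0.0012,"turn":0},
])

```text
clock: 15.12
ee_pos: [503.9, -76.4, 165.8]
tcp_rot: [[-0.979, -0.204, 0.0], [-0.204, 0.979, 0.0], [-0.0, 0.0, -1.0]]
contact_force: [5.0, -2.4, 0.5]
width: 20.4
grasp_force: 25.0
```

Run:
```python
from h import *
plan(6.21,14,0.04)
p=r.read_camera("side")
u,v=map(int,proj(p,M+[0,0,205]))
cv2.imwrite("pics/l1.png",cv2.resize(p["pixels"][v-32:v+32,u-40:u+40,::-1],None,fx=8,fy=8,interpolation=2)); print(u,v)
```

```text
t 15.12 tcp [503.92 -76.4  165.8 ] stand [-147.61  -93.    165.8 ] F stand [ 4.36 -3.37  0.51] w 20.4 gf 25.0 ty in stand [-0.  1.  0.] q [-0.17  0.25  1.79  0.    1.1  -1.95]
load(along lowering) 3.398514849199418 outward 0.2631199877229496
-0.0055 -0.0003 | -0.0055 -0.0001 | -0.0055 0.0001 | -0.0055 0.0004 | -0.0055 0.0006 | -0.0054 0.0008 | -0.0054 0.0010 | -0.0054 0.0012 | -0.0053 0.0015 | -0.0052 0.0017 | -0.0052 0.0019 | -0.0051 0.0021 | -0.0050 0.0023 | -0.0049 0.0025 | phi end 6.77
292 173
```

View pics/l1.png

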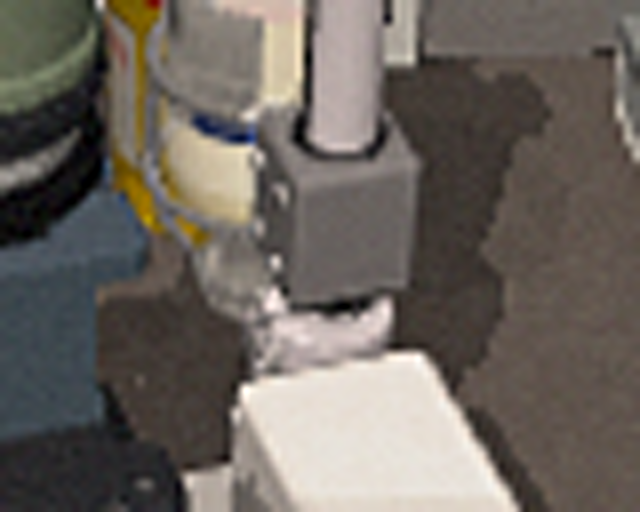

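Emit:
play_rows([
  {"tx":0,"ty":-0.0055,"tz":-0.0003,"turn":0},
  {"tx":0,"ty":-0.0055,"tz":-0.0001,"turn":0},
  {"tx":0,"ty":-0.0055,"tz":0.0001,"turn":0},
  {"tx":0,"ty":-0.0055,"tz":0.0004,"turn":0},
  {"tx":0,"ty":-0.0055,"tz":0.0006,"turn":0},
  {"tx":0,"ty":-0.0054,"tz":0.0008,"turn":0},
  {"tx":0,"ty":-0.0054,"tz":0.001,"turn":0},
])

```text
clock: 16.05
ee_pos: [507.0, -91.3, 164.7]
tcp_rot: [[-0.979, -0.204, 0.0], [-0.204, 0.979, 0.0], [-0.0, 0.0, -1.0]]
contact_force: [4.9, -2.1, -0.4]
width: 20.7
grasp_force: 25.0
```

Run:
```python
from h import *
plan(6.49,10,0.03)
```

```text
t 16.05 tcp [507.02 -91.29 164.72] stand [-147.6  -108.21  164.72] F stand [ 4.33 -3.08 -0.37] w 20.7 gf 25.0 ty in stand [-0.  1.  0.] q [-0.2   0.26  1.78  0.    1.1  -1.98]
load(along lowering) 3.0875627994305725 outward 0.2663608200614331
-0.0040 0.0009 | -0.0040 0.0010 | -0.0040 0.0011 | -0.0039 0.0013 | -0.0039 0.0014 | -0.0038 0.0015 | -0.0038 0.0016 | -0.0037 0.0017 | -0.0037 0.0018 | -0.0036 0.0019 | phi end 6.79
```

Emit:
play_rows([
  {"tx":0,"ty":-0.0035,"tz":0.0007,"turn":0},
  {"tx":0,"ty":-0.0035,"tz":0.0008,"turn":0},
  {"tx":0,"ty":0,"tz":0,"turn":0},
])

```text
clock: 16.42
ee_pos: [507.6, -94.2, 164.1]
tcp_rot: [[-0.979, -0.204, 0.0], [-0.204, 0.979, 0.0], [-0.0, 0.0, -1.0]]
contact_force: [4.8, -1.8, -0.7]
width: 20.6
grasp_force: 25.0
```

Emit:
play_rows([
  {"tx":0,"ty":-0.0035,"tz":0.0009,"turn":0},
  {"tx":0,"ty":-0.0035,"tz":0.001,"turn":0},
  {"tx":0,"ty":0,"tz":0,"turn":0},
])

```text
clock: 16.8
ee_pos: [508.2, -96.8, 163.2]
tcp_rot: [[-0.979, -0.204, 0.0], [-0.204, 0.979, 0.0], [-0.0, 0.0, -1.0]]
contact_force: [5.5, -2.1, -1.5]
width: 20.5
grasp_force: 25.0
```

Emit:
play_rows([
  {"tx":0,"ty":-0.0034,"tz":0.0011,"turn":0},
  {"tx":0,"ty":-0.0034,"tz":0.0012,"turn":0},
  {"tx":0,"ty":0,"tz":0,"turn":0},
])

```text
clock: 17.18
ee_pos: [508.7, -99.5, 162.3]
tcp_rot: [[-0.979, -0.204, -0.0], [-0.204, 0.979, 0.0], [-0.0, 0.0, -1.0]]
contact_force: [4.9, -3.1, -1.0]
width: 20.7
grasp_force: 25.0
```

Emit:
play_rows([
  {"tx":0,"ty":-0.0033,"tz":0.0013,"turn":0},
  {"tx":0,"ty":-0.0033,"tz":0.0014,"turn":0},
  {"tx":0,"ty":0,"tz":0,"turn":0},
])

```text
clock: 17.55
ee_pos: [509.3, -102.1, 161.2]
tcp_rot: [[-0.979, -0.204, 0.0], [-0.204, 0.979, 0.0], [-0.0, 0.0, -1.0]]
contact_force: [5.3, -2.1, -0.2]
width: 20.4
grasp_force: 25.0
```

Emit:
play_rows([
  {"tx":0,"ty":-0.0033,"tz":0.0014,"turn":0},
  {"tx":0,"ty":-0.0032,"tz":0.0015,"turn":0},
  {"tx":0,"ty":0,"tz":0,"turn":0},
])

```text
clock: 17.92
ee_pos: [509.6, -103.7, 160.4]
tcp_rot: [[-0.979, -0.203, -0.0], [-0.203, 0.979, 0.002], [-0.0, 0.002, -1.0]]
contact_force: [4.3, 2.1, 1.6]
width: 20.5
grasp_force: 25.0
```

Run:
```python
from h import *
plan(6.73,8,0.025)
```

```text
t 17.93 tcp [ 509.58 -103.75  160.36] stand [-147.63 -120.93  160.36] F stand [4.62 1.15 1.57] w 20.5 gf 25.0 ty in stand [0. 1. 0.] q [-0.22  0.28  1.77  0.    1.09 -2.  ]
load(along lowering) -1.7096179865832646 outward 0.9177460675527938
-0.0031 0.0015 | -0.0030 0.0016 | -0.0030 0.0017 | -0.0030 0.0018 | -0.0029 0.0018 | -0.0029 0.0019 | -0.0028 0.0020 | -0.0028 0.0020 | phi end 6.930000000000001
```

Emit:
play_rows([
  {"tx":0,"ty":0,"tz":0,"turn":0},
  {"tx":0,"ty":0,"tz":0,"turn":0},
])

```text
clock: 18.18
ee_pos: [509.6, -103.8, 160.3]
tcp_rot: [[-0.979, -0.204, -0.0], [-0.204, 0.979, 0.001], [-0.0, 0.001, -1.0]]
contact_force: [5.4, 2.0, 1.4]
width: 20.3
grasp_force: 25.0
```

Emit:
play_rows([
  {"tx":0,"ty":0,"tz":0,"turn":0},
  {"tx":0,"ty":0,"tz":0,"turn":0},
  {"tx":0,"ty":0,"tz":0,"turn":0},
  {"tx":0,"ty":0,"tz":0,"turn":0},
  {"tx":0,"ty":0,"tz":-0.05,"turn":0},
  {"tx":0,"ty":0,"tz":-0.12,"turn":0},
  {"tx":0,"ty":0,"tz":-0.12,"turn":0},
], jaw=0.6)

```text
clock: 19.05
ee_pos: [509.2, -104.5, 277.4]
tcp_rot: [[-0.979, -0.204, -0.001], [-0.204, 0.979, 0.0], [0.001, 0.001, -1.0]]
contact_force: [-0.1, -0.3, -0.3]
width: 54.8
grasp_force: 0.0
```

Emit:
play_rows([
  {"tx":-0.095,"ty":-0.09,"tz":0,"turn":0},
  {"tx":-0.095,"ty":-0.089,"tz":0,"turn":0},
  {"tx":0,"ty":0,"tz":0,"turn":0},
  {"tx":0,"ty":0,"tz":0,"turn":0},
], jaw=0.42)

```text
clock: 19.55
ee_pos: [597.9, -158.8, 275.8]
tcp_rot: [[-0.979, -0.204, -0.002], [-0.204, 0.979, 0.001], [0.002, 0.001, -1.0]]
contact_force: [0.3, 0.2, -0.2]
width: 38.5
grasp_force: 0.0
```

Run:
```python
from h import *
st()
```

```text
t 19.55 tcp [ 597.86 -158.83  275.77] stand [ -72.41 -192.83  275.77] F stand [ 0.32  0.13 -0.2 ] w 38.5 gf 0.0 ty in stand [-0.  1.  0.] q [-0.28  0.36  1.35  0.    1.44 -2.05]
```

Emit:
play_rows([
  {"tx":0,"ty":0,"tz":0.067,"turn":0},
  {"tx":0,"ty":0,"tz":0.067,"turn":0},
  {"tx":0,"ty":0.02,"tz":0,"turn":0},
  {"tx":0,"ty":0.02,"tz":0,"turn":0},
  {"tx":0,"ty":0.02,"tz":0,"turn":0},
  {"tx":0,"ty":0.02,"tz":0,"turn":0},
  {"tx":0,"ty":0.02,"tz":0,"turn":0},
  {"tx":0,"ty":0.02,"tz":0,"turn":0},
  {"tx":0,"ty":0.02,"tz":0,"turn":0},
  {"tx":0,"ty":0.01,"tz":0,"turn":0},
])

```text
clock: 20.8
ee_pos: [586.2, -99.6, 222.7]
tcp_rot: [[-0.979, -0.204, -0.0], [-0.204, 0.979, 0.0], [0.0, 0.0, -1.0]]
contact_force: [0.7, -2.5, 1.3]
width: 38.3
grasp_force: 1.4
```

Run:
```python
from h import *
st()
```

```text
t 20.8 tcp [586.16 -99.58 222.71] stand [ -71.8  -132.44  222.71] F stand [ 0.21 -2.59  1.3 ] w 38.3 gf 1.4 ty in stand [-0.  1.  0.] q [-0.19  0.35  1.5   0.    1.29 -1.96]
```

Emit:
play_rows([
  {"tx":0,"ty":0.008,"tz":0,"turn":0},
  {"tx":0,"ty":0,"tz":0,"turn":0},
])

```text
clock: 21.05
ee_pos: [585.4, -96.6, 222.4]
tcp_rot: [[-0.979, -0.204, -0.001], [-0.204, 0.979, 0.001], [0.001, 0.002, -1.0]]
contact_force: [-0.2, -1.1, 1.5]
width: 38.3
grasp_force: 0.3
```

Emit:
play_rows([
  {"tx":0,"ty":-0.025,"tz":0,"turn":0},
  {"tx":0,"ty":0,"tz":-0.14,"turn":0},
  {"tx":0.14,"ty":0,"tz":0,"turn":0},
  {"tx":0.14,"ty":0,"tz":0,"turn":0},
  {"tx":0.14,"ty":0,"tz":0,"turn":0},
  {"tx":0,"ty":0,"tz":0,"turn":0},
])

```text
clock: 21.8
ee_pos: [420.0, -141.5, 278.9]
tcp_rot: [[-0.98, -0.201, -0.001], [-0.201, 0.98, 0.001], [0.001, 0.001, -1.0]]
contact_force: [-0.2, 0.1, -0.6]
width: 38.2
grasp_force: 0.0
```

Run:
```python
from h import *
st()
ims=[]
for n in ("side","top"):
    p=r.read_camera(n);X=S(cloud(p));I=p["pixels"].astype(int)
    m=(abs(X[...,0]+70)<16)&(X[...,1]<-120)&(X[...,1]>-220)&(X[...,2]>225)&(X[...,2]<265)&(I.max(-1)<60)
    P=X[m];print("knob",len(P),P.mean(0),P.min(0),P.max(0))
    print([ (np.round(q["bbox"]).tolist(),round(q["confidence"],2)) for q in r.recognise(p,"pawl")[:1]])
    u,v=map(int,proj(p,R@np.array([-40,-90,190])+M))
    ims.append(cv2.resize(p["pixels"][v-40:v+48,u-36:u+30,::-1],None,fx=6,fy=6,interpolation=2))
cv2.imwrite("pics/e1.png",np.hstack(ims))
```

```text
t 21.8 tcp [ 419.99 -141.5   278.91] stand [-243.03 -139.65  278.91] F stand [-0.19  0.13 -0.56] w 38.2 gf 0.0 ty in stand [0. 1. 0.] q [-0.35  0.07  1.72  0.    1.35 -2.12]
knob 63 [ -70.23 -145.65  251.22] [ -80.72 -150.56  241.67] [ -58.01 -137.95  257.21]
[]
knob 31 [ -70.05 -139.81  254.43] [ -79.83 -145.09  248.77] [ -60.56 -135.07  260.87]
[([289.0, 169.0, 15.0, 2.0], 0.5)]
```

View pics/e1.png

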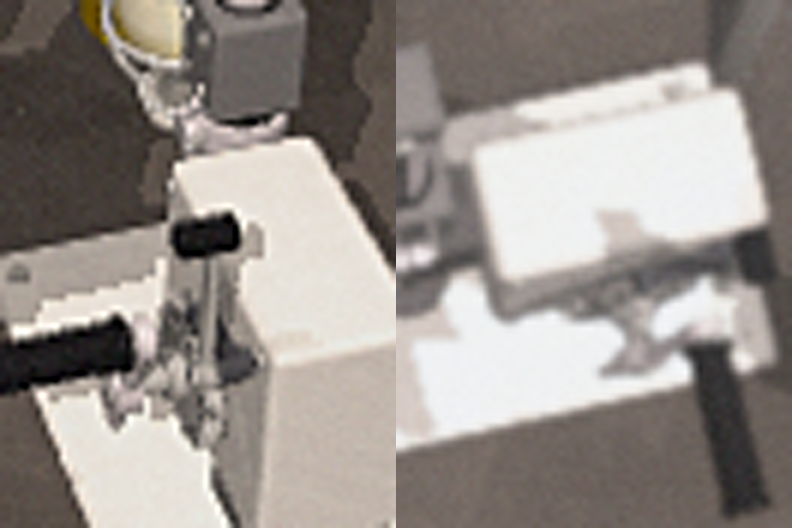

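Run:
```python
from h import *
for n in("side","top"):
    p=r.read_camera(n);X=S(cloud(p));I=p["pixels"].astype(int)
    m=(X[...,0]<-92)&(X[...,0]>-180)&(abs(X[...,1]+100)<75)&(X[...,2]>60)&(X[...,2]<205)&(I.max(-1)<60)
    P=X[m];print("grip",len(P),P.mean(0),P.min(0),P.max(0))
    m=(np.hypot(X[...,0],X[...,1])<30)&(X[...,2]>200)&(X[...,2]<300)&(X[...,1]<-12)
    P=X[m];print("carriage",len(P),P[:,2].min(),P[:,2].max())
    for t in("tablet_tub","next_bottle","oximeter","vial"):
        b=r.recognise(p,t)
        if b: print(t,np.round(b[0]["bbox"]).tolist())
```

```text
grip 277 [-134.38 -127.36  184.57] [-172.89 -134.1   170.85] [ -93.2  -116.23  193.16]
carriage 244 200.14419188877218 247.84294609626636
tablet_tub [266.0, 278.0, 31.0, 53.0]
next_bottle [226.0, 129.0, 24.0, 53.0]
oximeter [207.0, 312.0, 21.0, 25.0]
grip 165 [-134.55 -120.36  187.49] [-171.32 -128.85  180.74] [ -94.37 -112.04  194.  ]
carriage 46 201.94582921191522 248.54418904567342
tablet_tub [333.0, 177.0, 28.0, 21.0]
next_bottle [149.0, 196.0, 32.0, 29.0]
vial [290.0, 163.0, 18.0, 12.0]
```

```bash
python3 -c "
from h import *
print(r.finish_job())"
```

```text
the job is handed in; nothing more can be done
None
```

The job is handed in, but it returned no verdict: by my measurements the bottle is down with the carriage resting on the stop collar, the crank is released, the lever is upright, and the other things were left alone; I could not see the pawl's seating directly.

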